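# Contact thermometer on the hotplate

### The arm

A 6-joint arm with a two-finger parallel gripper is mounted at the origin on the work surface. World frame = base frame: x ahead of the robot, y to its left, z up, the work surface at z = 0. Lengths are in m, angles in rad, forces in N, time in s.
With the tool pointing down it reaches from about 0.375 to 0.9 m from the base axis. Payload 3.1 kg.
Tool frame: the origin (TCP) lies between the finger pads; the fingertips stand 17 mm ahead of it and the grasp point (between the pads) lies 2 mm behind it; z points along the fingers, y is the line along which they close (so a half turn about z gives the same grasp; the last joint's range is limited). The gripper opens to 85 mm and grips with 20 to 120 N. Pads are 22 mm wide; open, the fingers measure 114 mm over their backs; the gripper's body (76 mm by 85 mm) begins 54 mm behind the grasp point. The pads swing forward as they close: fully open they stand 13 mm farther back than shut.
Start: joints at [1.036, 0.527, 1.433, -0, 1.181, -0.178], TCP at [0.218, 0.586, 0.219] pointing down, gripper open.
Joint ranges: [-3.08, 3.08], [-0.75, 2.2], [0.22, 2.44], [-1.43, 4.57], [0, 2.65], [-2.85, 2.85]. Speed limits (rad/s): [2.79, 2.79, 3.14, 3.14, 3.14, 3.14].

### API

Orientations are given as a rotation vector (axis times angle).
In Python, from plant import bot gives the robot as it stands.
- The arm moves only by the tool send_rows, never from a script. Its argument "moves" is a list of rows, each a list of 7 numbers: the closure, from 0 (fully open) to 1 (shut), then the shift along the world's x, y, z in units of 0.025 m (1.0 is 0.025 m), then the turn, a rotation vector about the world's x, y, z in units of 4 degrees (1.0 is 4 degrees). A call has 1 to 5 rows; each row shifts and turns the commanded pose from where the row before left it; what a row does not reach is not made up. A row lasts 1/12 s, in which the tool goes at most 41.7 mm and 7.16 degrees, less where a joint would pass 70% of its speed; a pose out of reach is approached as far as the arm can. A call with a number of a shift or a turn outside -1 to 1 is refused whole. A call with a gripper value outside its range is refused whole. The fingers move at their own pace and stop on an object; "newtons" is the grip in N (left out, the last holds). Time passes only in rows, so rows that do not move let the fingers close. It gives the time, the measured TCP pose, the force, the opening and the grip force at its end, in the units of the state.
- bot.observe(): the state, without advancing time (a new reading comes with each control period).
- bot.capture(name): name is "side" or "top"; returns a dict with "image" (420x560x3 uint8, red, green, blue), "fx", "fy", "cx", "cy" (pixels), "R" (3x3) and "t" (3): a world point X has camera coordinates R X + t. Camera axes: x right, y down, z forward; pixel columns grow to the right and rows downward; lengths in m; the calibration is good to about 2 mm. A picture is of the moment at which its call begins. There is no depth.
- bot.job_done(): hands the job in; it is judged then, once.
The state is a dict: "time": time; "joint_positions": joint angles; "joint_vel": joint speeds; "effort": joint torques, N m; "ee_pos": TCP position; "tool_rot": TCP orientation; "contact_force": force on the tool from outside, world axes, zero at the start; "moment": the same for the moment, N m; "width": finger opening in m; "gripper_force": force on a finger pad.
Only numpy, scipy, OpenCV 4.12 (cv2) and the standard library are available. Lean on these libraries where they do the work, as an engineer would, in place of code of your own. Each camera call takes 0.05 s, during which the arm holds its last target. There are 200 camera calls.

### The job

The carry handle of the small sloping hotplate is folded over its plate: swing it up and back until it snaps home at its rear stop, and let go of it. Then take the contact thermometer out of its stand and hold it on the middle of the ringed spot on the plate, square to the sloping plate, pressing lightly so that its sprung foot is about half pushed in. Finish while still holding it there, the handle still home, and leave the ramekin, pestle, sieve and lid where they are.

Things in the scene. Friction and masses are not known exactly. Their poses are not given: they have to be found in the camera images.
- hob: Portable hotplate, 200 x 230 mm, fixed to the counter on four feet (front short, rear long). Origin on the counter under its middle; x points to its rear (high) side, y to its left, z up. Its low front faces the robot's side, turned at most 0.4 rad from world x. Its plate rises 0.26 rad (15 degrees) towards +x.
- plate: The sloping plate, 200 x 200 mm, 30 mm thick, enamelled, fixed on the hob. Origin at the middle of its flat upper face, 75 mm above the counter; x runs up the slope to the rear, y to the left, z stands square out of the plate (upward and leaning 0.26 rad to the front, towards the robot).
- spot (a point): Middle of the marked spot, on the plate's upper face: a dark dot within a thin ring of 28 mm diameter (at x -12, y +30 mm from the plate's middle, in the plate's axes). The point has the plate's axes.
- bail (a joint): Carry handle angle, rad. 0: arms level, pointing to the hob's front over the plate; grows as the bar swings up and to the rear; 1.57: upright; 1.95: rear stop. Starts at 0 to 0.35, stays where left (light friction). From 1.36 on a spring detent resists (about 6 N at the bar at most) until 1.70; past about 1.75 it pulls the handle to the stop and keeps it there. Home: above 1.88.
- bail_grip (a point): Middle of the carry handle's straight wooden grip bar: 14 mm diameter, 120 mm long, along the hob's y, clear all round, at angle 0 28 mm above the plate near the ringed spot. It joins two steel arms at the hob's sides (y +-114 mm), 93 mm from the hinge line.
- bail_hinge (a point): Middle of the handle's hinge line, which runs along the hob's y, 96 mm above the counter; it does not move.
- stand: Grey plastic stand of the thermometer, 70 x 60 mm, 98 mm high, fixed to the counter. Origin in the middle of its underside, z up. Its top has a rectangular pocket (21 x 33 mm, 20 mm deep) for the thermometer's handle and below that a 15 mm bore for its stem.
- probe: Contact thermometer, 0.1 kg, 155 mm long, upright in the stand. Origin: middle of its handle's underside (78 mm above the counter in the stand); z towards the handle's top. Handle 18 mm thick (x), 30 wide (y), 85 long (upper 65 stand out of the stand). Below the origin a 9 mm steel stem, 50 mm long, then the sprung foot, ending 70 mm below the origin when free. Lift 90 mm to clear the stand.
- foot (a joint): How far (m) the thermometer's sprung foot is pushed in: 0 free, 0.016 fully in. Spring 300 N/m: half in (0.008) takes 2.4 N.
- foot_tip (a point): Middle of the flat underside of the sprung foot (10 mm diameter).
- ramekin: White ceramic ramekin, 84 mm across, 45 mm high, loose on the counter; leave alone. Origin under its middle.
- pestle: Wooden pestle, 140 mm high, 42 mm across, standing upright on the pale 190 mm square chopping board (12 mm thick); leave alone. Origin under its middle.
- sieve: Steel sieve, bowl 130 mm across, 45 mm high, handle along its x to 190 mm; leave alone. Origin under its bowl.
- lid: Silicone lid, flat disc 140 mm across with a knob, 22 mm high; leave alone. Origin under its middle.

How it is judged:
On the way, in this order (a step that is already met when the one before it is completed fails the run):
1. the carry handle is home at its rear stop and let go of (value of joint bail above 1.88 rad and contact force between each of the arm, the fingers and bail below 0.1 N), for 0.3 s.
2. the thermometer is held clear of its stand (contact force between the fingers and probe above 2 N and z of foot_tip in the frame of stand above 0.1 m), for 0.2 s.
At the end, for the whole second after the job is handed in: Thermometer still gripped and at rest, handle end up, foot within 6 mm of the spot's middle, axis within 0.1 rad of square to the plate, foot pushed in 4 to 12 mm (0.8 to 6 N), not leaning on the carry handle, which is home (over 1.88 rad); bystanders within 30 mm of their starts (distance between foot_tip and spot below 0.006 m and angle between the z axis of probe and the z axis of plate, either way round below 0.1 rad and angle between probe's own z axis and vertical below 0.6 rad and value of joint foot between 0.004 and 0.012 m and contact force between probe and plate between 0.8 and 6 N and contact force between probe and bail below 0.1 N and contact force between the fingers and probe above 2 N and linear speed of probe below 0.02 m/s and value of joint bail above 1.88 rad and distance of each of ramekin, pestle, sieve, lid from where it was at the start of the episode below 0.03 m); the arm keeps its last pose, push and grip.
It fails at once if the thermometer is pressed on the plate with more than 20 N (contact force between probe and plate above 20 N).
It fails at once if a bystander (ramekin, pestle, sieve, lid) is moved by more than 30 mm (not (distance of ramekin from where it was at the start of the episode below 0.03 m) or not (distance of pestle from where it was at the start of the episode below 0.03 m) or not (distance of sieve from where it was at the start of the episode below 0.03 m) or not (distance of lid from where it was at the start of the episode below 0.03 m)).
It also fails if it takes over 58 s, if anything falls off the work surface, if the arm or the gripper's body presses on something with over 40 N, if the wrist force passes 120 N, or if a joint passes its speed limit or range.

## Working session

There is one attempt and no reset: what is moved stays moved. The work goes in short steps, Python scripts to look and compute and a tool call to move; the robot and the scene stay as the last step left them, time stands still between calls to the robot, and variables do not carry over. Pictures are saved under pics/ and viewed, at most 10 in all, crops included, and the job is handed in when it is done.

Besides the shell and the picture viewer there is one more tool, called after "Emit:" as name(argument=value, ...), one argument or row to a line, values as JSON. send_rows: Moves the arm, as the interface text tells. Shifts and turns lie within -1 to 1; 1 stands for 0.025 m of shift or 4 degrees of turn. Its arguments: {"type":"object","properties":{"moves":{"type":"array"},"newtons":{"type":"number"}},"required":["moves"]}

```bash
mkdir -p pics; ls; python3 - <<'E'
from plant import bot
import cv2,numpy as np
for n in("side","top"):
    c=bot.capture(n); cv2.imwrite(f"pics/{n}0.png",c["image"][:,:,::-1]); print(n,c["fx"],c["fy"],c["cx"],c["cy"],np.round(c["R"],3).tolist(),np.round(c["t"],3))
print(bot.observe())
E
```

```text
pics
side 390.21132798789057 390.21132798789057 280.97862332907584 210.88552508509383 [[0.978, -0.21, -0.011], [-0.146, -0.638, -0.757], [0.152, 0.741, -0.654]] [-0.58   0.154  1.009]
top 470.6842186147372 470.6842186147372 275.27931638815704 213.466636115355 [[-0.1, -0.995, 0.001], [-0.973, 0.098, -0.209], [0.208, -0.022, -0.978]] [0.036 0.61  1.407]
{'time': 0.1, 'joint_positions': array([ 1.03550548e+00,  5.28388548e-01,  1.43377337e+00, -1.11439369e-05,
        1.18139268e+00, -1.78473242e-01]), 'joint_vel': array([-0.00055158, -0.00176893, -0.00356591,  0.00228014,  0.00065272,
        0.00106301]), 'effort': array([-8.13128809e-04, -4.43303704e+01, -1.78583622e+01, -2.41090002e-04,
        3.97030497e-03,  7.64581785e-06]), 'ee_pos': array([0.21792405, 0.58506734, 0.21832232]), 'tool_rot': array([-5.57392445e-01, -3.09106199e+00,  2.89265755e-03]), 'contact_force': array([-0.16741176, -0.63700204,  0.02273733]), 'moment': array([-0.02861103,  0.00758024, -0.0471529 ]), 'gripper_force': 0.0, 'width': 0.08509572748052344}
```

View pics/side0.png

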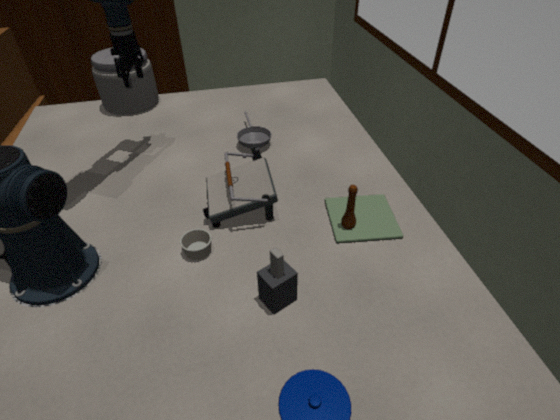

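View pics/top0.png

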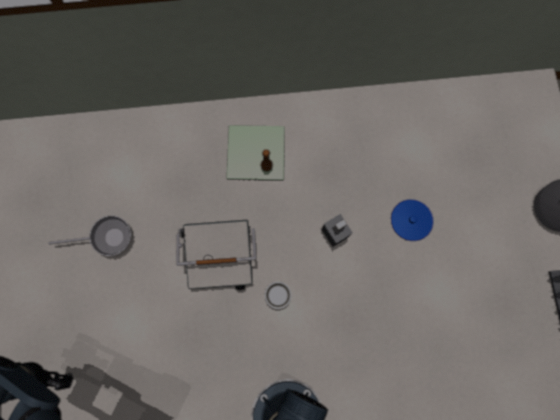

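The side view shows the hob around (240,185) with the orange grip at (228,173), the stand at (277,285) and the ramekin at (197,244). In the top view the hob is around (217,255), the grip is at (217,261), and the stand is at (337,230). I'll enlarge crops.

```bash
python3 - <<'E'
import cv2,numpy as np
s=cv2.imread("pics/side0.png");t=cv2.imread("pics/top0.png")
def c(im,x,y,w,h,k): 
    o=cv2.resize(im[y:y+h,x:x+w],(w*k,h*k),interpolation=cv2.INTER_CUBIC); return np.clip(o.astype(float)*1.6,0,255).astype(np.uint8)
a=np.hstack([c(t,170,212,100,75,4) ,c(t,305,200,80,60,5)])   # 400x300 each
b=np.hstack([c(s,195,147,100,75,4),c(s,240,245,80,60,5)])
cv2.imwrite("pics/z0.png",np.vstack([a,b]))
E
```

```text
(no output)
```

View pics/z0.png

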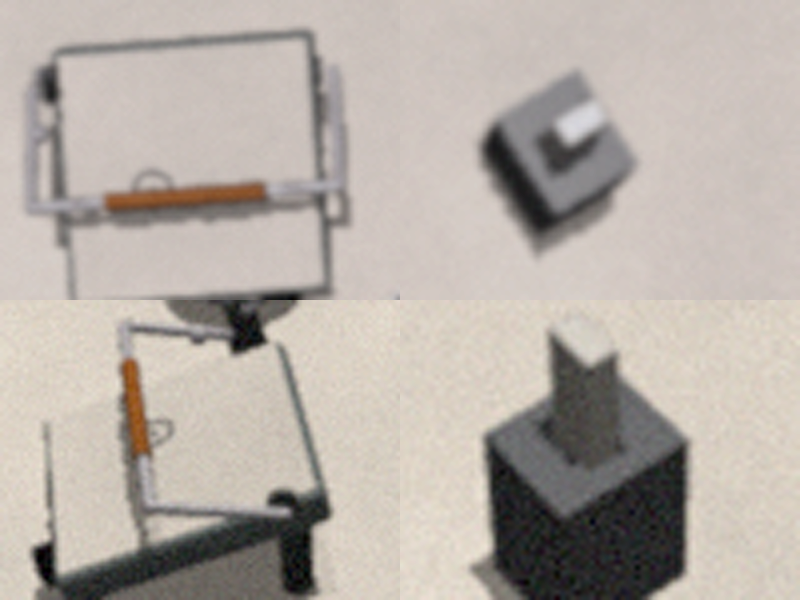

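The crops show the plate's four corners (top view), the ring just behind the orange bar, and the probe's pale top above the stand. I'll triangulate these.

```bash
cat >h.py <<'E'
import numpy as np,cv2
from plant import bot
def ray(c,p):
    R=np.array(c["R"]);t=np.array(c["t"]);d=R.T@np.array([(p[0]-c["cx"])/c["fx"],(p[1]-c["cy"])/c["fy"],1]);return -R.T@t,d/np.linalg.norm(d)
def onz(c,p,z):
    o,d=ray(c,p);return o+d*(z-o[2])/d[2]
def tri(c1,p1,c2,p2):
    A=np.zeros((3,3));b=np.zeros(3);rs=[ray(c1,p1),ray(c2,p2)]
    for o,d in rs: P=np.eye(3)-np.outer(d,d);A+=P;b+=P@o
    x=np.linalg.solve(A,b);return x,max(np.linalg.norm((np.eye(3)-np.outer(d,d))@(x-o)) for o,d in rs)
def proj(c,X):
    q=np.array(c["R"])@X+np.array(c["t"]);return np.array([c["fx"]*q[0]/q[2]+c["cx"],c["fy"]*q[1]/q[2]+c["cy"]])
def ends(im):  # orange bar: min-area rect ends along long axis
    h=cv2.cvtColor(im,cv2.COLOR_RGB2HSV);m=cv2.inRange(h,(5,120,60),(20,255,255))
    return m
E
python3 - <<'E'
from h import *
np.set_printoptions(precision=4,suppress=True)
T=bot.capture("top");S=bot.capture("side")
cr=lambda U,V,k,x0,y0:((U+.5)/k-.5+x0,(V+.5)/k-.5+y0)
tt=lambda U,V:cr(U,V,4,170,212); ts=lambda U,V:cr(U-400,V,5,305,200)
st=lambda U,V:cr(U,V-300,4,195,147); ss=lambda U,V:cr(U-400,V-300,5,240,245)
rl,rr=onz(T,tt(57,51),.1007),onz(T,tt(313,36),.1007)
fl,fr=onz(T,tt(75,295),.0493),onz(T,tt(327,288),.0493)
print("plate",rl,rr,fl,fr,"side",np.linalg.norm(rl-rr))
e=rl-rr;yaw=np.arctan2(-e[0],e[1]);print("yaw",yaw)
print("rear R side",onz(S,st(282,347),.1007), "rear near(right) top corner",onz(S,st(328,492),.1007),"front near",onz(S,st(60,583),.0493))
for im,c in((T,0),(S,0)):
    m=ends(im["image"]);n,l,s,ce=cv2.connectedComponentsWithStats(m)
    for i in range(1,n):
        if s[i,4]>20:
            p=np.argwhere(l==i)[:,::-1].astype(np.float32);print("orange",s[i],ce[i],cv2.minAreaRect(p))
print("grip arm corners L",tri(T,tt(35,209),S,st(124,328)),"R",tri(T,tt(340,186),S,st(148,508)))
print("grip wood L",tri(T,tt(107,202),S,st(128,360)),"R",tri(T,tt(266,190),S,st(142,455)))
print("ring top",onz(T,tt(153,186),.075-.012*.257), "side ring",onz(S,st(157,432),.072))
print("stand top T",[onz(T,ts(*p),.098)[:2] for p in((578,70),(637,163),(555,218),(495,118))])
print("stand top S",[onz(S,ss(*p),.098)[:2] for p in((485,437),(568,517),(690,440),(612,368))])
print("probe top T",[onz(T,ts(*p),.163)[:2] for p in((555,122),(595,98),(609,120),(570,147))])
print("probe top S",[onz(S,ss(*p),.163)[:2] for p in((550,327),(572,317),(616,348),(596,368))])
E
```

```text
plate [0.5967 0.2544 0.1007] [0.5888 0.0603 0.1007] [0.4163 0.2611 0.0493] [0.4023 0.0689 0.0493] side 0.19424352314712118
yaw -0.040661071966742186
rear R side [0.5961 0.2425 0.1007] rear near(right) top corner [0.5944 0.0572 0.1007] front near [0.4045 0.0629 0.0493]
orange [263 150   6   6  25] [265.6  152.56] ((265.7500305175781, 152.75001525878906), (4.949747085571289, 4.242640495300293), 45.0)
orange [197 259  39   5 125] [215.624 260.896] ((215.99118041992188, 260.8672790527344), (3.3259499073028564, 38.181907653808594), 86.18592071533203)
orange [ 0 27  9  8 41] [ 3.1463 29.4878] ((3.0, 28.999996185302734), (4.992301940917969, 10.53930377960205), 56.3099365234375)
orange [  1  95  44  51 386] [ 20.8886 123.0181] ((24.161540985107422, 120.79230499267578), (9.29681396484375, 65.07770538330078), 37.87498474121094)
orange [226 162   6  24  87] [228.3563 173.9425] ((228.33998107910156, 173.37998962402344), (23.193105697631836, 3.9597983360290527), 81.8698959350586)
orange [350 185   7   6  28] [353.0357 187.2143] ((353.10003662109375, 187.30001831054688), (6.708203315734863, 4.0249
[... 194 characters left out ...]
ip wood L (array([0.4761, 0.2211, 0.1207]), np.float64(3.7848013978109714e-06)) R (array([0.4732, 0.1042, 0.1185]), np.float64(0.00019235673554232616))
ring top [0.4908 0.1929 0.0719] side ring [0.49   0.1929 0.072 ]
stand top T [array([ 0.5829, -0.2221]), array([ 0.5221, -0.2502]), array([ 0.4938, -0.1965]), array([ 0.5583, -0.168 ])]
stand top S [array([ 0.4955, -0.2012]), array([ 0.523 , -0.2529]), array([ 0.5843, -0.2229]), array([ 0.5595, -0.1733])]
probe top T [array([ 0.5407, -0.1942]), array([ 0.5525, -0.2192]), array([ 0.5388, -0.2255]), array([ 0.5253, -0.201 ])]
probe top S [array([ 0.5268, -0.2024]), array([ 0.5371, -0.1987]), array([ 0.5516, -0.2205]), array([ 0.5411, -0.2297])]
```

Emit:
send_rows(
  moves=[
    [0,0.57,-0.94,0,0,0,-0.99],
    [0,0.57,-0.94,0,0,0,-0.99],
    [0,0.57,-0.94,0,0,0,-0.99],
    [0,0.57,-0.94,0,0,0,-0.99],
    [0,0.57,-0.94,0,0,0,-0.99],
  ],
  newtons=30,
)

```text
time: 0.62
ee_pos: [0.2898, 0.467, 0.219]
tool_rot: [-1.085, -2.948, 0.001]
contact_force: [0.4, -0.6, -0.3]
width: 0.0856
gripper_force: 0.0
```

Emit:
send_rows(
  moves=[
    [0,0.57,-0.94,0,0,0,-0.99],
    [0,0.57,-0.94,0,0,0,-0.99],
    [0,0.57,-0.94,0,0,0,-0.99],
    [0,0.57,-0.94,0,0,0,-0.99],
    [0,0.57,-0.94,0,0,0,-0.99],
  ],
)

```text
time: 1.03
ee_pos: [0.3612, 0.3494, 0.2192]
tool_rot: [-1.576, -2.717, 0.0]
contact_force: [-0.5, -0.4, -1.0]
width: 0.0855
gripper_force: 0.0
```

Emit:
send_rows(
  moves=[
    [0,0.57,-0.94,0,0,0,-0.99],
    [0,0.57,-0.94,0,0,0,-0.99],
    [0,0.57,-0.94,0,0,0,-0.99],
    [0,0.57,-0.94,0,0,0,-0.99],
    [0,0.57,-0.94,0,0,0,-0.99],
  ],
)

```text
time: 1.45
ee_pos: [0.4324, 0.2319, 0.2192]
tool_rot: [-2.02, -2.406, 0.0]
contact_force: [0.7, 0.6, 1.0]
width: 0.0854
gripper_force: 0.0
```

Emit:
send_rows(
  moves=[
    [0,0.57,-0.94,0,0,0,-0.99],
    [0,0.57,-0.94,0,0,0,-0.99],
    [0,0.57,-0.94,0,0,0,-0.99],
    [0,0,0,0,0,0,0],
    [0,0,0,0,0,0,0],
  ],
)

```text
time: 1.87
ee_pos: [0.4753, 0.1616, 0.2191]
tool_rot: [-2.257, -2.185, -0.0]
contact_force: [0.5, 0.8, -0.7]
width: 0.0854
gripper_force: 0.0
```

Emit:
send_rows(
  moves=[
    [0,0,0,-0.83,0,0,0],
    [0,0,0,-0.83,0,0,0],
    [0,0,0,-0.83,0,0,0],
    [0,0,0,-0.83,0,0,0],
    [0,0,0,-0.83,0,0,0],
  ],
)

```text
time: 2.28
ee_pos: [0.4737, 0.1639, 0.1147]
tool_rot: [-2.252, -2.19, -0.0]
contact_force: [-0.1, -0.0, -0.8]
width: 0.0851
gripper_force: 0.0
```

Emit:
send_rows(
  moves=[
    [1,0,0,0,0,0,0],
    [1,0,0,0,0,0,0],
    [1,0,0,0,0,0,0],
    [1,0,0,0,0,0,0],
    [1,0,0,0,0,0,0],
  ],
)

```text
time: 2.7
ee_pos: [0.4756, 0.163, 0.1168]
tool_rot: [2.253, 2.187, 0.003]
contact_force: [-0.2, -1.1, 0.1]
width: 0.0259
gripper_force: 0.0
```

Emit:
send_rows(
  moves=[
    [1,0,0,0,0,0,0],
    [1,0,0,0,0,0,0],
    [1,0,0,0,0,0,0],
    [1,0,0,0,0,0,0],
    [1,0,0,0,0,0,0],
  ],
)

```text
time: 3.12
ee_pos: [0.4748, 0.1626, 0.1156]
tool_rot: [2.255, 2.188, 0.0]
contact_force: [0.9, 0.6, -0.3]
width: 0.0001
gripper_force: 0.0
```

```bash
python3 - <<'E'
from h import *
T=bot.capture("top")["image"][:,:,::-1];S=bot.capture("side")["image"][:,:,::-1]
a=cv2.resize(T[212:287,170:270],(400,300),interpolation=2);b=cv2.resize(S[122:197,195:295],(400,300),interpolation=2)
cv2.imwrite("pics/z1.png",np.clip(np.hstack([a,b])*1.6,0,255).astype(np.uint8))
E
```

```text
(no output)
```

View pics/z1.png

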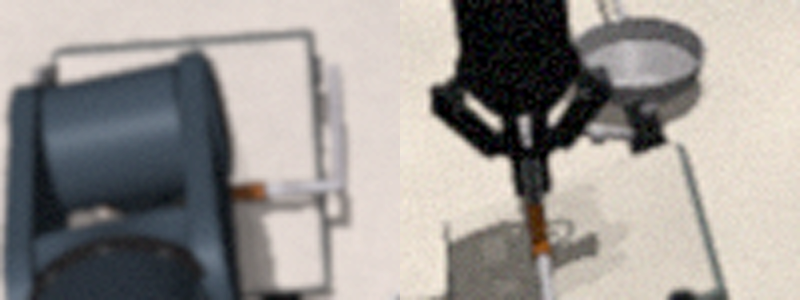

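The top view shows the bar still in place at about (245,190), with the side view's shut fingers ending at about (530,200) on the bar's middle. I'll compare this with projections.

```bash
python3 - <<'E'
from h import *
S=bot.capture("side");T=bot.capture("top");print(bot.observe()["ee_pos"],bot.observe()["width"],bot.observe()["contact_force"])
f=lambda p:((p[0]-195+.5)*4-.5+400,(p[1]-122+.5)*4-.5)
for z in(.098,.1156,.14): print(z,f(proj(S,np.array([.4748,.1626,z]))))
for a in(0,.1,.2,.25,.3):
    x=.565-.093*np.cos(a);z=.096+.093*np.sin(a)
    print(a,[np.round(f(proj(S,np.array([x+d*.03,.1625+d,z])))) for d in(-.06,0)],np.round((proj(T,np.array([x-.0018,.1025,z]))-[170,212])*4))
E
```

```text
[0.47473307 0.16259839 0.11540207] -6.470958256481321e-06 [ 0.59331775  0.54952932 -0.62476578]
0.098 (np.float64(538.0386255327492), np.float64(229.9774589106986))
0.1156 (np.float64(535.65129647587), np.float64(210.214885996239))
0.14 (np.float64(532.2596811320684), np.float64(182.1387205692174))
0 [array([541., 283.]), array([534., 233.])] [270. 196.]
0.1 [array([541., 272.]), array([534., 222.])] [269. 194.]
0.2 [array([541., 261.]), array([535., 212.])] [267. 191.]
0.25 [array([542., 256.]), array([535., 206.])] [267. 189.]
0.3 [array([544., 250.]), array([536., 201.])] [266. 186.]
```

```bash
python3 - <<'E'
from h import *
S=bot.capture("side");im=S["image"][:,:,::-1]
k=12;x0,y0=205,145;o=cv2.resize(im[y0:y0+50,x0:x0+60],None,fx=k,fy=k,interpolation=cv2.INTER_CUBIC).astype(float)*2
o=np.clip(o,0,255).astype(np.uint8)
for z in(.098,.1156,.14):
    p=proj(S,np.array([.4748,.1626,z]));cv2.circle(o,(int((p[0]-x0+.5)*k),int((p[1]-y0+.5)*k)),4,(0,255,0),-1)
cv2.imwrite("pics/z2.png",o)
E
```

```text
(no output)
```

View pics/z2.png

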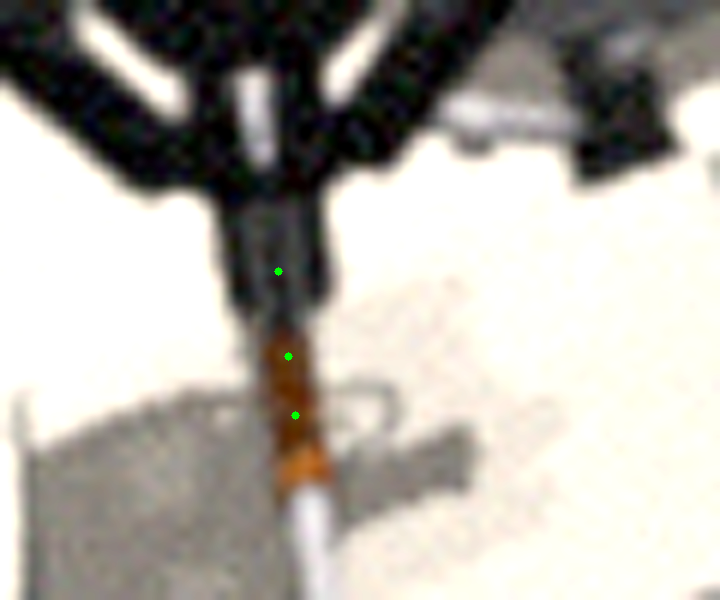

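The shut fingers end at about row 310 in the zoom, just above the bar, so the visible tips sit about 28 mm higher than the nominal. I'll open, go 20 mm lower and close again; that is safe under either reading.

Emit:
send_rows(
  moves=[
    [0,0,0,0,0,0,0],
    [0,0,0,0,0,0,0],
    [0,0,0,0,0,0,0],
    [0,0,0,0,0,0,0],
    [0,0,0,0,0,0,0],
  ],
)

```text
time: 3.78
ee_pos: [0.4747, 0.1626, 0.1154]
tool_rot: [-2.255, -2.188, 0.0]
contact_force: [0.1, -0.1, -0.4]
width: 0.0605
gripper_force: 0.0
```

Emit:
send_rows(
  moves=[
    [0,0,0,0,0,0,0],
    [0,0,0,0,0,0,0],
    [0,0,0,0,0,0,0],
    [0,0,0,-0.4,0,0,0],
    [0,0,0,-0.4,0,0,0],
  ],
)

```text
time: 4.2
ee_pos: [0.4753, 0.1627, 0.0952]
tool_rot: [2.254, 2.187, 0.002]
contact_force: [-1.4, -0.6, -0.0]
width: 0.0854
gripper_force: 0.0
```

```bash
python3 - <<'E'
from h import *
S=bot.capture("side");T=bot.capture("top");s=bot.observe();print(s["ee_pos"],s["width"],s["contact_force"])
# where the open fingers show vs nominal, start picture
for n,c in(("side",S),("top",T)):
    for z in(.20,.213,.235): print(n,z,proj(c,np.array([.218,.585,z])))
im=cv2.imread("pics/side0.png")[40:110,95:165];im2=cv2.imread("pics/top0.png")[350:420,20:90]
im3=S["image"][130:200,195:265,::-1]
cv2.imwrite("pics/z3.png",np.clip(cv2.resize(np.hstack([im,im2,im3]),None,fx=3.8,fy=3.8,interpolation=2).astype(float)*2.2,0,255).astype(np.uint8))
E
```

```text
[0.47321788 0.16242233 0.09355098] 0.08546343175025614 [ 0.22273267 -0.26193225 -0.23896163]
side 0.2 [138.1783683   94.30794168]
side 0.213 [137.2282264  90.6935949]
side 0.235 [135.59245041  84.47109101]
top 0.2 [ 60.37354967 369.78777857]
top 0.213 [ 58.15996031 370.36292679]
top 0.235 [ 54.3079036  371.36379154]
```

View pics/z3.png

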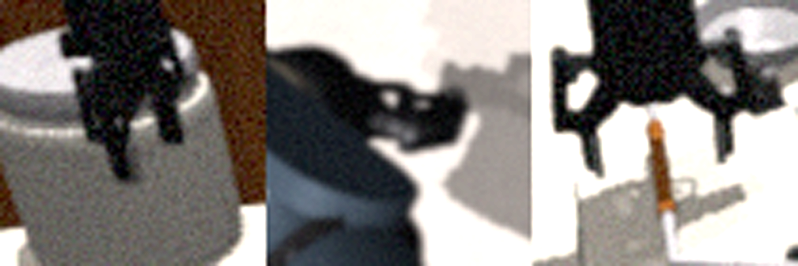

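The open fingertips again appear about 30 mm above nominal, here and at the start, so the true tips are at about ee_z + 12 mm. I'll go 7 mm lower and close.

Emit:
send_rows(
  moves=[
    [0,0,0,-0.3,0,0,0],
    [1,0,0,0,0,0,0],
    [1,0,0,0,0,0,0],
    [1,0,0,0,0,0,0],
    [1,0,0,0,0,0,0],
  ],
)

```text
time: 4.72
ee_pos: [0.475, 0.1627, 0.0881]
tool_rot: [2.254, 2.188, 0.001]
contact_force: [-0.1, 0.8, 0.3]
width: 0.0386
gripper_force: 0.0
```

Emit:
send_rows(
  moves=[
    [1,0,0,0,0,0,0],
    [1,0,0,0,0,0,0],
    [1,0,0,0,0,0,0],
    [1,0,0,0,0,0,0],
    [1,0,0,0,0,0,0],
  ],
)

```text
time: 5.13
ee_pos: [0.4748, 0.1627, 0.0881]
tool_rot: [2.254, 2.188, 0.0]
contact_force: [-0.4, 0.3, 0.7]
width: 0.0128
gripper_force: 29.3
```

Emit:
send_rows(
  moves=[
    [1,0.13,0,0.35,0,0,0],
    [1,0.13,-0.01,0.35,0,0,0],
    [1,0.39,-0.01,0.63,0,0,0],
    [1,0.5,-0.02,0.54,0,0,0],
    [1,0.6,-0.02,0.43,0,0,0],
  ],
)

```text
time: 5.55
ee_pos: [0.5072, 0.1617, 0.1445]
tool_rot: [-2.242, -2.175, 0.029]
contact_force: [-19.2, 2.9, 13.8]
width: 0.0122
gripper_force: 30.2
```

Emit:
send_rows(
  moves=[
    [1,0.27,0,0.3,0,0,0],
    [1,0.3,-0.01,0.3,0,0,0],
    [1,0,0,0,0,0,0],
  ],
)

```text
time: 5.8
ee_pos: [0.5321, 0.1611, 0.161]
tool_rot: [-2.253, -2.187, 0.002]
contact_force: [-2.2, 0.6, 6.0]
width: 0.0124
gripper_force: 31.4
```

Emit:
send_rows(
  moves=[
    [1,0.36,-0.01,0.13,0,0,0],
    [1,0.36,-0.01,0.08,0,0,0],
    [1,0.38,-0.01,0.04,0,0,0],
    [1,0.38,-0.01,0.01,0,0,0],
    [1,0,0,0,0,0,0],
  ],
)

```text
time: 6.22
ee_pos: [0.5681, 0.1602, 0.1671]
tool_rot: [-2.252, -2.186, 0.005]
contact_force: [-2.7, 0.7, 3.4]
width: 0.0126
gripper_force: 31.5
```

Emit:
send_rows(
  moves=[
    [1,0.56,-0.02,-0.06,0,0,0],
    [1,0.37,-0.01,-0.085,0,0,0],
    [1,0.25,0,-0.09,0,0,0],
    [1,0,0,0,0,0,0],
  ],
)

```text
time: 6.55
ee_pos: [0.6, 0.1592, 0.1613]
tool_rot: [-2.255, -2.187, -0.0]
contact_force: [-1.4, -0.0, 5.5]
width: 0.0127
gripper_force: 30.9
```

Emit:
send_rows(
  moves=[
    [0,0,0,0,0,0,0],
    [0,0,0,0,0,0,0],
    [0,0,0,0,0,0,0],
    [0,0,0,0,0,0,0],
    [0,0,0,0,0,0,0],
  ],
)

```text
time: 6.97
ee_pos: [0.5993, 0.159, 0.1608]
tool_rot: [2.255, 2.188, -0.0]
contact_force: [-1.0, 0.1, -0.2]
width: 0.0726
gripper_force: 0.0
```

Emit:
send_rows(
  moves=[
    [0,0,0,0,0,0,0],
    [0,0,0,0.8,0,0,0],
    [0,0,0,0.8,0,0,0],
    [0,0,0,0.8,0,0,0],
    [0,0,0,0.8,0,0,0],
  ],
)

```text
time: 7.38
ee_pos: [0.5991, 0.1591, 0.2418]
tool_rot: [-2.254, -2.188, 0.0]
contact_force: [0.1, -0.1, 0.2]
width: 0.0852
gripper_force: 0.0
```

Emit:
send_rows(
  moves=[
    [0,-0.16,-0.99,0,0,0,0.45],
    [0,-0.16,-0.99,0,0,0,0.45],
    [0,-0.16,-0.99,0,0,0,0.45],
    [0,-0.16,-0.99,0,0,0,0.45],
    [0,-0.16,-0.99,0,0,0,0.45],
  ],
)

```text
time: 7.8
ee_pos: [0.579, 0.0344, 0.2412]
tool_rot: [2.073, 2.36, 0.0]
contact_force: [-0.0, 0.9, -0.2]
width: 0.0852
gripper_force: 0.0
```

Emit:
send_rows(
  moves=[
    [0,-0.16,-0.99,0,0,0,0.45],
    [0,-0.16,-0.99,0,0,0,0.45],
    [0,-0.16,-0.99,0,0,0,0.45],
    [0,-0.16,-0.99,0,0,0,0.45],
    [0,-0.16,-0.99,0,0,0,0.45],
  ],
)

```text
time: 8.22
ee_pos: [0.5589, -0.0896, 0.2412]
tool_rot: [1.882, 2.515, 0.0]
contact_force: [-0.4, 0.7, -0.4]
width: 0.085
gripper_force: 0.0
```

Emit:
send_rows(
  moves=[
    [0,-0.16,-0.99,0,0,0,0.45],
    [0,-0.16,-0.99,0,0,0,0.45],
    [0,-0.16,-0.99,0,0,0,0.45],
    [0,-0.16,-0.99,0,0,0,0.45],
    [0,-0.16,-0.99,0,0,0,0.45],
  ],
)

```text
time: 8.63
ee_pos: [0.5389, -0.2133, 0.2412]
tool_rot: [1.679, 2.655, -0.0]
contact_force: [0.4, 0.2, 0.8]
width: 0.0853
gripper_force: 0.0
```

```bash
python3 - <<'E'
from h import *
S=bot.capture("side");T=bot.capture("top");s=bot.observe();print(s["ee_pos"],s["tool_rot"])
cv2.imwrite("pics/s4.png",S["image"][:,:,::-1]);cv2.imwrite("pics/t4.png",T["image"][:,:,::-1])
def c(c,x,y,w,h,k): 
    o=cv2.resize(c["image"][y:y+h,x:x+w,::-1],(w*k,h*k),interpolation=cv2.INTER_CUBIC); return np.clip(o.astype(float)*1.8,0,255).astype(np.uint8)
cv2.imwrite("pics/z4.png",np.vstack([np.hstack([c(T,170,212,100,75,4),c(T,290,190,100,75,4)]),np.hstack([c(S,195,147,100,75,4),c(S,230,215,100,75,4)])]))
E
```

```text
[ 0.539108   -0.2159889   0.24115417] [ 1.68541365e+00  2.64888474e+00 -2.11875095e-03]
```

View pics/z4.png

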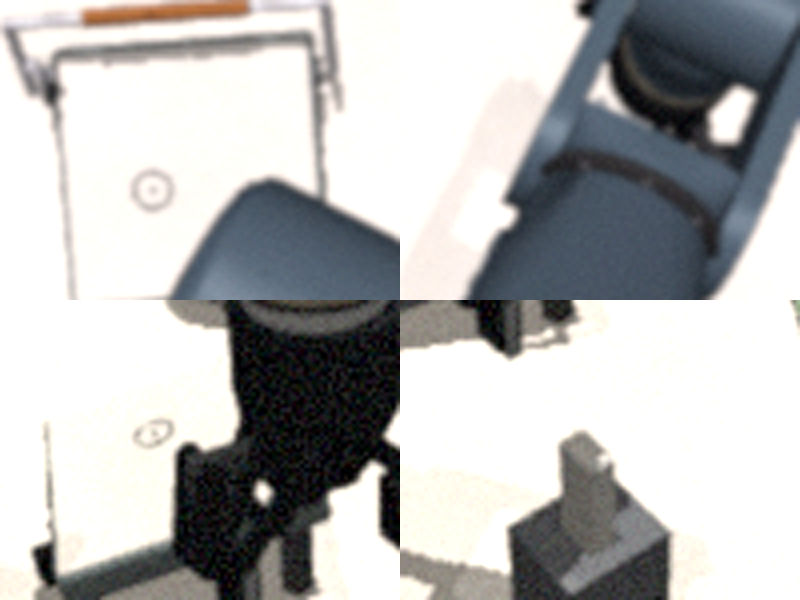

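The handle is back at the stop (orange bar at the top, about row 11), and the ring's centre shows at (152,190) top and (153,133+300) side. I'll descend part way over the probe and check the finger height.

Emit:
send_rows(
  moves=[
    [0,0.02,0.04,-0.9,0,0,0],
    [0,0,0.04,-0.9,0,0,0],
    [0,0,0,-0.9,0,0,0],
    [0,0,0,-0.9,0,0,0],
    [0,0,0,-0.8,0,0,0],
  ],
)

```text
time: 9.15
ee_pos: [0.5396, -0.2091, 0.1299]
tool_rot: [-1.681, -2.653, -0.001]
contact_force: [-0.0, -0.3, 0.2]
width: 0.0851
gripper_force: 0.0
```

```bash
python3 - <<'E'
from h import *
S=bot.capture("side");T=bot.capture("top");s=bot.observe();print(s["ee_pos"],s["tool_rot"],s["contact_force"])
cr=lambda U,V,k,x0,y0:((U+.5)/k-.5+x0,(V+.5)/k-.5+y0)
pt,ps=cr(152,190,4,170,212),cr(153,133,4,195,147)
print("spot",tri(T,pt,S,ps),onz(T,pt,.072),onz(S,ps,.072))
print("plate corners",[onz(T,cr(u,v,4,170,212),z) for u,v,z in((57,51,.1007),(315,40,.1007),(75,297,.0493))])
im=T["image"];m=ends(im)[205:225,180:245];q=np.argwhere(m)[:,::-1].astype(np.float32)+[180,205];q=q.astype(np.float32)
r=cv2.minAreaRect(q);print(r,onz(T,r[0],.182))
x0,y0,k=225,190,8;o=cv2.resize(S["image"][y0:y0+75,x0:x0+100,::-1],None,fx=k,fy=k,interpolation=2).astype(float)*2.2
o=np.clip(o,0,255).astype(np.uint8)
e=s["ee_pos"];d=np.array([np.cos(.44),np.sin(.44),0])*.0427
for z in(-.004,.0255):
  for g in(-1,1):
    p=proj(S,e+d*g+[0,0,z]);cv2.circle(o,(int((p[0]-x0+.5)*k),int((p[1]-y0+.5)*k)),4,(0,255,0) if z<0 else (0,0,255),-1)
cv2.imwrite("pics/z5.png",o)
E
```

```text
[ 0.53744796 -0.2078824   0.12795914] [-1.67713177e+00 -2.64707876e+00 -3.59192860e-04] [ 0.09769745 -0.68973608  0.00625252]
spot (array([0.48745906, 0.19402974, 0.07084975]), np.float64(0.00047994062294725323)) [0.48779505 0.19390879 0.072     ] [0.48689558 0.19233291 0.072     ]
plate corners [array([0.59667576, 0.25435105, 0.1007    ]), array([0.5855448 , 0.05903094, 0.1007    ]), array([0.41481918, 0.26121835, 0.0493    ])]
((210.51904296875, 214.7384490966797), (2.6714653968811035, 39.11503219604492), 85.42607879638672) [0.60018097 0.16227532 0.182     ]
```

View pics/z5.png

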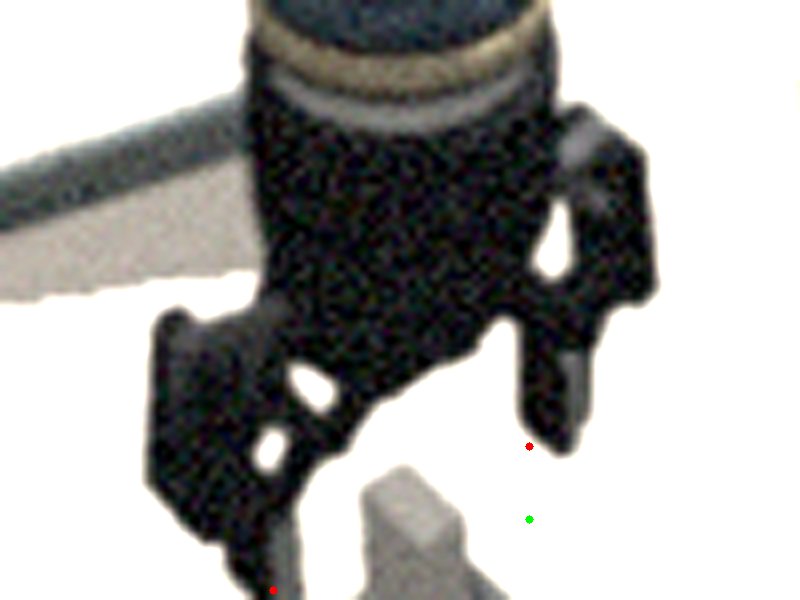

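Emit:
send_rows(
  moves=[
    [0,0,0,-0.4,0,0,0],
    [0,0,0,-0.4,0,0,0],
    [0,0,0,-0.4,0,0,0],
  ],
)

```text
time: 9.5
ee_pos: [0.5407, -0.2104, 0.1015]
tool_rot: [1.68, 2.652, 0.0]
contact_force: [-0.0, -0.4, 0.7]
width: 0.0853
gripper_force: 0.0
```

Emit:
send_rows(
  moves=[
    [1,0,0,0,0,0,0],
    [1,0,0,0,0,0,0],
    [1,0,0,0,0,0,0],
    [1,0,0,0,0,0,0],
    [1,0,0,0,0,0,0],
  ],
  newtons=40,
)

```text
time: 9.92
ee_pos: [0.5401, -0.2104, 0.1017]
tool_rot: [1.681, 2.653, -0.0]
contact_force: [-0.1, 0.2, -1.5]
width: 0.0252
gripper_force: 0.0
```

Emit:
send_rows(
  moves=[
    [1,0,0,0,0,0,0],
    [1,0,0,0,0,0,0],
    [1,0,0,0,0,0,0],
    [1,0,0,0,0,0,0],
    [1,0,0,0,0,0,0],
  ],
)

```text
time: 10.33
ee_pos: [0.54, -0.2104, 0.1017]
tool_rot: [1.681, 2.653, -0.0]
contact_force: [-0.8, 0.4, 5.3]
width: 0.0177
gripper_force: 39.7
```

Emit:
send_rows(
  moves=[
    [1,0,0,0.5,0,0,0],
    [1,0,0,1,0,0,0],
    [1,0,0,1,0,0,0],
    [1,0,0,1,0,0,0],
    [1,0,0,1,0,0,0],
  ],
)

```text
time: 10.75
ee_pos: [0.5392, -0.2096, 0.2138]
tool_rot: [-1.681, -2.652, -0.001]
contact_force: [0.2, -0.8, -1.3]
width: 0.0175
gripper_force: 39.6
```

Emit:
send_rows(
  moves=[
    [1,0,0,1,0,0,0],
    [1,0,0,0.5,0,0,0],
    [1,0,0,0,0,0,0],
    [1,0,0,0,0,0,0],
    [1,0,0,0,0,0,0],
  ],
)

```text
time: 11.17
ee_pos: [0.5387, -0.2094, 0.2494]
tool_rot: [-1.68, -2.651, -0.0]
contact_force: [0.5, 0.7, -1.7]
width: 0.0177
gripper_force: 39.7
```

Emit:
send_rows(
  moves=[
    [1,-0.19,0.95,0,-0.01,-0.22,0],
    [1,-0.19,0.95,0,-0.01,-0.22,0],
    [1,-0.19,0.95,0,-0.01,-0.22,0],
    [1,-0.19,0.95,0,-0.01,-0.22,0],
    [1,-0.19,0.95,0,-0.01,-0.22,0],
  ],
)

```text
time: 11.58
ee_pos: [0.5144, -0.0899, 0.2489]
tool_rot: [1.648, 2.6, 0.058]
contact_force: [0.5, 0.2, -1.8]
width: 0.0175
gripper_force: 39.6
```

Emit:
send_rows(
  moves=[
    [1,-0.19,0.95,0,-0.01,-0.22,0],
    [1,-0.19,0.95,0,-0.01,-0.22,0],
    [1,-0.19,0.95,0,-0.01,-0.22,0],
    [1,-0.19,0.95,0,-0.01,-0.22,0],
    [1,-0.19,0.95,0,-0.01,-0.22,0],
  ],
)

```text
time: 12.0
ee_pos: [0.4905, 0.0287, 0.2492]
tool_rot: [1.611, 2.542, 0.113]
contact_force: [0.9, -0.1, -1.2]
width: 0.0175
gripper_force: 39.6
```

Emit:
send_rows(
  moves=[
    [1,-0.19,0.95,0,-0.01,-0.22,0],
    [1,-0.19,0.95,0,-0.01,-0.22,0],
    [1,-0.19,0.95,0,-0.01,-0.22,0],
    [1,-0.19,0.95,0,-0.01,-0.22,0],
    [1,-0.19,0.95,0,-0.01,-0.22,0],
  ],
)

```text
time: 12.42
ee_pos: [0.4667, 0.1471, 0.2492]
tool_rot: [1.574, 2.483, 0.166]
contact_force: [-0.1, -1.0, -1.9]
width: 0.0175
gripper_force: 39.6
```

Emit:
send_rows(
  moves=[
    [1,-0.19,0.95,-0.5,0,-0.22,0],
    [1,-0.19,0.95,-0.7,0,-0.22,0],
    [1,0,0,-0.7,0,0,0],
    [1,0,0,-0.6,0,0,0],
    [1,0,0,0,0,0,0],
  ],
)

```text
time: 12.83
ee_pos: [0.455, 0.1934, 0.1841]
tool_rot: [1.56, 2.466, 0.181]
contact_force: [-1.1, -0.2, -1.5]
width: 0.0178
gripper_force: 39.5
```

```bash
python3 - <<'E'
from h import *
from scipy.spatial.transform import Rotation as Ro
S=bot.capture("side");T=bot.capture("top");s=bot.observe();print(s["ee_pos"],s["tool_rot"],s["contact_force"],s["width"])
zt=Ro.from_rotvec(s["tool_rot"]).apply([0,0,1]);print("tool z",zt)
e=s["ee_pos"];A=e+zt*.0937;B=e+[0,0,.030]+zt*.1237
cv2.imwrite("pics/s6.png",S["image"][:,:,::-1])
x0,y0,k=185,130,8;o=cv2.resize(S["image"][y0:y0+75,x0:x0+100,::-1],None,fx=k,fy=k,interpolation=2).astype(float)*2.2
o=np.clip(o,0,255).astype(np.uint8)
sp=np.array([.4875,.1935,.072])
for p,c in((A,(0,255,0)),(B,(0,0,255)),(sp,(255,0,0))):
    p=proj(S,p);print(p,(p-[x0,y0]+.5)*k);cv2.circle(o,tuple(int(v) for v in (p-[x0,y0]+.5)*k),3,c,-1)
cv2.imwrite("pics/z6.png",o);print(A,B)
E
```

```text
[0.45787178 0.19340927 0.18710389] [1.55894012 2.46016987 0.187556  ] [-0.80440179 -0.51044616  0.18011131] 0.01749599381648683
tool z [ 0.25426354 -0.01115604 -0.96707062]
[230.37957543 173.44870981] [367.03660342 351.58967846]
[232.91641853 172.90492611] [387.33134824 347.23940891]
[233.02843512 179.62478067] [388.22748099 400.99824538]
[0.48169627 0.19236395 0.09648937] [0.48932418 0.19202927 0.09747725]
```

View pics/z6.png

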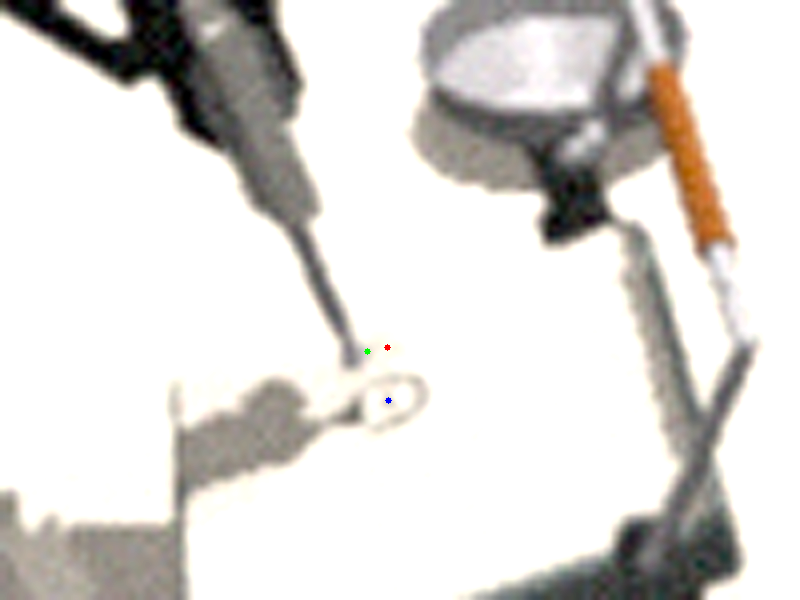

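The foot shows at about (351,366) in the crop, left of the green prediction (367,352), with the ring's centre at (390,401). I'll fit the probe's axis in both views.

```bash
python3 - <<'E'
from h import *
S=bot.capture("side");T=bot.capture("top")
n=np.array([-.257,.010,.966]);f=lambda p:np.round((p-[185,130]+.5)*8)
tip=np.array([.4817,.1924,.0965])
print("pred A axis",[f(proj(S,tip+n*d)) for d in(0,.02,.07,.155)])
for th in(.26,.3,.35,.4):
    m=np.array([-np.sin(th),.01,np.cos(th)]);d=f(proj(S,tip+m*.07))-f(proj(S,tip));print(th,np.degrees(np.arctan2(d[0],d[1])),np.linalg.norm(d))
x0,y0,k=175,205,8
o=cv2.resize(T["image"][y0:y0+75,x0:x0+100,::-1],None,fx=k,fy=k,interpolation=2).astype(float)*2.0
cv2.imwrite("pics/z7.png",np.clip(o,0,255).astype(np.uint8))
# stem axis in side view: dark-pixel centroid per row of the narrow stem
g=cv2.cvtColor(S["image"],cv2.COLOR_RGB2GRAY).astype(float)
for r in range(152,178):
    w=g[r,212:236];b=np.percentile(w,85);q=np.clip(b-w-12,0,None);print(r,round((q*np.arange(212,236)).sum()/max(q.sum(),1e-6),2),int(q.sum()),end=" | ")
E
```

```text
pred A axis [array([367., 352.]), array([348., 310.]), array([298., 202.]), array([207.,   3.])]
0.26 -155.29756977222868 165.10905486980417
0.3 -152.66072865799396 165.4841382127
0.35 -149.4475907148403 167.2154299100415
0.4 -145.93112292241145 167.80047675736802
152 219.95 642 | 153 220.44 635 | 154 220.86 633 | 155 221.39 538 | 156 221.64 326 | 157 222.26 247 | 158 222.95 246 | 159 223.56 233 | 160 223.84 209 | 161 224.39 206 | 162 224.79 201 | 163 225.08 238 | 164 225.5 213 | 165 225.99 231 | 166 226.48 225 | 167 226.93 229 | 168 227.47 212 | 169 227.86 206 | 170 228.59 173 | 171 229.43 148 | 172 230.13 190 | 173 230.2 207 | 174 229.71 158 | 175 229.42 36 | 176 219.14 7 | 177 223.83 141 |
```

View pics/z7.png

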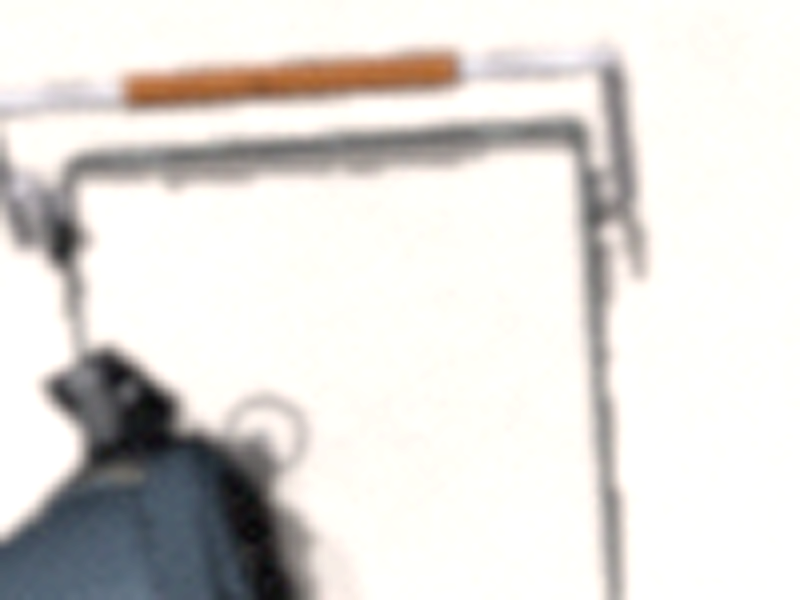

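The top view shows the ring's centre at about (266,436), with the foot's grey end just reaching it at about (262,440). The side-view axis slope of 25.8° matches square-to-plate (24.7°), and the foot fits the tool-frame hypothesis (A). I'll compare against the top view numerically.

```bash
python3 - <<'E'
from h import *
T=bot.capture("top");S=bot.capture("side");s=bot.observe();print(s["ee_pos"])
A=np.array([.4817,.1924,.0965]);sp=np.array([.4875,.1935,.072])
for c in(T,S): print("A",proj(c,A),"A+10mm x",proj(c,A+[.01,0,0]),"A+10mm y",proj(c,A+[0,.01,0]),"spot",proj(c,sp))
g=cv2.cvtColor(T["image"],cv2.COLOR_RGB2GRAY);print(g[252:268,200:217])
g=cv2.cvtColor(S["image"],cv2.COLOR_RGB2GRAY);print(g[165:184,222:241])
E
```

```text
[0.4597841  0.19344335 0.18937872]
A [207.129787   260.16243858] A+10mm x [206.89523761 256.84737579] A+10mm y [203.79419905 260.49710772] spot [207.76577168 259.20776131]
A [230.37910058 173.43875701] A+10mm x [233.72600938 172.99933047] A+10mm y [229.99829426 171.54747741] spot [233.02843512 179.62478067]
[[130 130 130 131 131 130 129 130 129 130 131 130 130 130 129 128 128]
 [130 129 129 130 130 127 125 124 123 125 129 131 131 129 129 128 128]
 [128 129 129 130 126 119 113 109 108 113 119 124 127 130 128 128 128]
 [129 129 128 124 116 106 102 102 100 102 104 111 120 126 128 128 128]
 [126 126 125 116 106 107 114 118 116 113 107 101 109 121 128 128 129]
 [114 119 116 106 103 116 121 126 126 125 121 109 105 117 127 129 129]
 [ 90 101 102  99 102 112 112 113 117 124 125 115 104 113 125 129 130]
 [ 56  72  78  81  91  92  87  91 101 117 123 115 102 109 123 128 127]
 [ 29  41  51  61  71  68  63  69  88 111 121 114 101 112 123 127 127]
 [ 22  25  33  43  54  56  55  57  73  97 114 109 103 116 124 127 127]
 [ 23  22  19  27  37  47  50  51  61  82  99 102 107 120 126 127 127]
 [ 25  24 
[... 1185 characters left out ...]
 122 119 116 121 121 119 119 126 131 129 134
  133]
 [123 122 119 122 118 125 121 120 119 120 120 113 108 116 118 121 133 128
  128]
 [108 123 120 118 115 118 118 120 119 107 100  95  93 102  96  99 120 128
  131]
 [ 86 103 120 118 119 121 117 112 108 112 115 109 115 119 112  93 108 128
  129]
 [ 63  87 106 120 120 120 108  93 101 114 114 106 120 129 118  92 107 134
  130]
 [ 70  89 111 120 118 118  99  72  78  91  94  91 112 129 109  94 119 132
  134]
 [ 72  96 115 107  94  92  74  55  66  94 114 116 108 105 100 107 124 130
  127]
 [ 67  84  92  81  71  70  75  76  81 105 113 102  91  98 117 120 132 131
  127]
 [ 61  69  66  88  98 105 115 114 107 108  97 105 108 118 128 130 127 130
  131]]
```

Emit:
send_rows(
  moves=[
    [1,0.04,-0.01,-0.2,0,0,0],
    [1,0.04,-0.01,-0.2,0,0,0],
    [1,0.05,-0.02,-0.2,0,0,0],
    [1,0,0,0,0,0,0],
    [1,0,0,0,0,0,0],
  ],
)

```text
time: 13.55
ee_pos: [0.462, 0.1924, 0.173]
tool_rot: [1.558, 2.458, 0.19]
contact_force: [-0.1, 0.6, -1.2]
width: 0.0176
gripper_force: 39.6
```

```bash
cat >f.py <<'E'
from h import *
n=np.array([-.257,.010,.966]);F=[];E=[]
for i in range(10):
    T=bot.capture("top");s=bot.observe();F.append(s["contact_force"]);E.append(s["ee_pos"])
S=bot.capture("side");F=np.array(F);print("F.n",(F@n).mean(),(F@n).std(),"ee",np.mean(E,0),s["time"])
g=cv2.cvtColor(T["image"],cv2.COLOR_RGB2GRAY);print(g[252:266,200:215])
g=cv2.cvtColor(S["image"],cv2.COLOR_RGB2GRAY);print(g[172:187,225:241])
E
python3 f.py
```

```text
F.n -1.351487030588459 0.4240813799510961 ee [0.46230601 0.19265377 0.17364933] 14.05
[[130 131 130 130 131 130 130 128 129 131 133 131 130 129 129]
 [129 129 130 130 130 129 125 124 123 125 129 131 131 129 129]
 [129 129 129 130 125 120 114 108 107 112 119 126 130 130 130]
 [125 128 127 124 115 106 102 101 101 100 104 110 120 125 128]
 [118 121 122 114 105 108 115 117 118 113 105 102 108 121 128]
 [100 105 109 104 104 117 123 123 123 122 119 108 104 117 127]
 [ 65  77  89  92 102 114 113 105 109 115 122 116 105 112 125]
 [ 32  43  60  68  82  91  86  79  83 104 120 114 103 110 122]
 [ 22  22  33  41  54  66  62  58  67  93 114 112 101 110 124]
 [ 27  25  21  22  35  44  50  50  60  82 104 104 102 116 124]
 [ 29  27  21  21  21  29  38  45  53  67  84  94 105 120 125]
 [ 34  27  26  20  17  20  23  36  46  58  76  95 113 123 127]
 [ 37  33  27  21  18  14  17  26  41  58  82 105 118 124 127]
 [ 39  35  32  25  14  14   9  19  37  59  84 105 119 124 128]]
[[132 131 123  96  60  48  92 116 115 120 120 119 128 128 132 130]
 [133 135 132 124  90  67  86 112 118 118 122 117 127 128 130 12
[... 174 characters left out ...]
  99 112 117 125 130 129 131]
 [116 123 120 119 115 103  76  68  78  95 100  94  99 118 128 130]
 [109 121 121 118 115  93  96 102 110 117 118 114  95 109 132 128]
 [105 118 119 113  95  99 111 112 101 115 129 118  97 106 131 131]
 [ 98 119 117  95  68  74  92  85  77 109 130 109  98 114 133 133]
 [111 110  95  69  52  60  68  86 107 107 104 100 109 123 130 131]
 [ 88  80  71  59  65  81  92 101  99  94 101 116 128 130 130 131]
 [ 64  66  87 101  98 104 103 103 105 112 119 128 129 130 129 131]
 [ 67  88 117 126 126 121 116 117 126 130 128 130 133 131 129 128]
 [ 94 117 129 131 128 123 130 127 129 131 131 130 129 129 127 131]
 [123 130 129 131 128 128 129 130 129 132 130 130 129 126 129 132]]
```

Emit:
send_rows(
  moves=[
    [1,0.05,-0.01,-0.19,0,0,0],
    [1,0.05,-0.01,-0.19,0,0,0],
    [1,0.05,0,-0.18,0,0,0],
    [1,0,0,0,0,0,0],
    [1,0,0,0,0,0,0],
  ],
)

```text
time: 14.52
ee_pos: [0.4661, 0.1921, 0.1592]
tool_rot: [1.558, 2.458, 0.191]
contact_force: [-0.7, -0.7, -0.5]
width: 0.0173
gripper_force: 39.8
```

```bash
python3 f.py
```

```text
F.n 0.05249764054939136 0.7103594072453426 ee [0.46594296 0.19209607 0.15961628] 15.0167
[[129 130 131 132 131 129 130 129 130 129 131 131 131 129 129]
 [122 130 130 130 130 128 126 123 124 126 130 131 131 129 129]
 [114 125 129 128 126 119 113 110 108 111 119 126 129 129 129]
 [104 120 126 124 116 107 103 102 100 101 104 109 120 127 128]
 [ 94 106 113 112 106 107 114 115 113 109 105 102 110 122 129]
 [ 67  75  82  86  91 107 116 114 108 107 111 107 105 117 127]
 [ 35  38  43  53  68  88  94  87  83  88 105 107 104 113 125]
 [ 28  25  26  31  46  60  68  64  62  74  92 104 102 111 124]
 [ 32  27  23  23  28  35  46  50  53  66  89  99  99 112 122]
 [ 37  32  27  25  21  21  31  40  46  59  75  90 100 116 125]
 [ 39  37  29  26  20  16  16  27  37  49  65  85 103 118 126]
 [ 41  38  34  28  21  15  15  15  26  43  62  85 110 124 126]
 [ 41  39  34  33  25  17  14  14  17  37  60  86 109 122 128]
 [ 43  38  33  32  26  18  12  12  16  27  52  74 100 120 129]]
[[132 130 126  97  59  52  87 113 120 120 119 117 125 127 131 131]
 [133 135 130 110  71  50  60 102 119 122 122 122 117 123 129
[... 177 characters left out ...]
 103 112 115 120 132 129 131]
 [ 70  83 105 118 118 104  73  48  70  92 102  96  95 120 130 128]
 [ 64  65 102 120 112 106  85  61  66 100 118 112  93 112 130 129]
 [ 68  71  95 111  96  98 101  75  68  99 117 117  95 107 130 130]
 [ 67  69  95  96  80  88  83  64  60  80 114 111  95 113 130 131]
 [ 68  62  83  72  65  74  67  78  94  98  99 100 109 124 132 133]
 [ 64  68  63  55  66  82  92  93  98  92 100 108 120 128 130 132]
 [ 67  66  68  83 102 104 103 103 103 110 122 130 129 130 131 130]
 [ 63  66  71 101 119 117 121 119 123 134 131 128 131 127 130 130]
 [ 72  92 110 122 132 131 126 126 131 130 131 129 132 131 129 132]
 [110 119 128 129 130 128 131 129 130 131 129 128 127 128 129 133]]
```

Emit:
send_rows(
  moves=[
    [1,0.02,0,-0.07,0,0,0],
    [1,0.02,0,-0.07,0,0,0],
    [1,0,0,0,0,0,0],
    [1,0,0,0,0,0,0],
  ],
)

```text
time: 15.4
ee_pos: [0.467, 0.1921, 0.1559]
tool_rot: [1.558, 2.458, 0.191]
contact_force: [-1.9, -0.3, 1.1]
width: 0.0176
gripper_force: 39.9
```

```bash
python3 f.py; python3 -c "
from h import *
T=bot.capture('top');m=ends(T['image'])[205:225,180:245];q=(np.argwhere(m)[:,::-1]+[180,205]).astype(np.float32);r=cv2.minAreaRect(q);print(r,onz(T,r[0],.182))
from scipy.spatial.transform import Rotation as R
print(R.from_rotvec(bot.observe()['tool_rot']).apply([0,0,1]))"
```

```text
F.n 1.30831040167608 0.4095309787829289 ee [0.46693267 0.19210214 0.15607635] 15.9
[[125 130 131 132 130 129 130 127 129 130 132 132 130 130 128]
 [114 128 131 130 131 129 127 123 123 126 129 130 130 130 129]
 [104 122 129 129 126 121 114 109 108 111 119 125 128 129 128]
 [100 117 123 123 114 106 102 101 100 101 103 112 122 128 130]
 [ 89 100 105 108 104 106 115 116 112 108 104 101 108 121 127]
 [ 57  64  70  82  90 107 116 113 110 109 109 106 104 117 127]
 [ 28  31  37  51  68  86  94  88  84  90 102 109 103 112 125]
 [ 30  24  23  30  40  55  64  64  61  70  90 102 101 111 124]
 [ 35  30  25  22  23  34  44  49  53  62  81  93  97 111 124]
 [ 38  33  28  26  22  19  26  39  45  56  68  80  96 116 125]
 [ 40  36  32  29  24  17  15  24  37  45  56  75 101 119 128]
 [ 42  36  33  30  21  17  13  16  25  35  52  76 104 123 126]
 [ 42  39  34  32  26  14  12  14  20  30  49  72 100 120 127]
 [ 41  38  38  34  30  17  14  16  14  25  44  64  91 113 125]]
[[133 128 125  97  63  55  87 116 121 117 122 119 120 123 131 128]
 [132 133 131 111  68  48  66 105 121 118 117 121 122 124 130 127]

[... 346 characters left out ...]
85 105  96 100  96  73  68  94 120 117  96 105 132 133]
 [ 72  70  91  98  81  90  85  65  62  82 112 109  93 110 134 129]
 [ 63  66  80  73  67  68  66  70  95  98  98 101 105 123 135 132]
 [ 69  66  68  57  56  71  91  96 100  90 100 120 124 128 129 128]
 [ 68  70  63  63  83  99 103 103 103 110 119 128 130 129 130 128]
 [ 67  66  70  94 117 122 119 119 126 127 130 131 127 129 128 129]
 [ 73  91 113 119 125 126 128 129 128 132 132 131 131 130 128 129]
 [110 123 129 130 130 128 127 131 125 131 132 129 126 130 133 130]]
((210.50759887695312, 214.60658264160156), (2.707387924194336, 39.11463165283203), 85.91438293457031) [0.60057009 0.16228023 0.182     ]
[ 0.25800657 -0.01041361 -0.96608704]
```

```bash
python3 -c "
from plant import bot
print(bot.job_done())"
```

```text
the job is handed in; nothing more can be done
None
```

I handed the job in with the handle home at its rear stop and the thermometer held square on the ringed spot, pressing with about 2.7 N (foot about 9 mm in). The judge returned no verdict, and I didn't re-measure the bystanders.

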